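Change the wheel on a trolley axle

TASK

Change the wheel on the upright stub axle of the blue trolley leg: first lift off the worn grey wheel and lay it flat in the red tray, then put onto the axle, in this order, the steel spacer, the new black wheel with the orange hub, and the yellow hub cap, each fully seated and released before the next is fetched. Leave the roll of green tape and the small white tin where they are, and let go of everything at the end.

Things in the scene. Friction and masses are not known exactly. Their poses are not given: they have to be found in the camera images.
- axle_seat (a point): Centre of the axle's shoulder, where the stack begins, 45 mm above the bench; z up along the upright axle. The trolley leg is fixed to the bench: a blue plate 140 x 110 x 10 mm (long side along x), a blue block 60 x 60 mm from 10 to 30 mm up, a dark neck 30 mm in diameter from 30 to 45 mm up, whose flat top is the shoulder, and on it the bright axle pin, 16 mm in diameter, 52 mm long above the shoulder, its last 10 mm tapering to a 6 mm wide tip (97 mm above the bench).
- tray_in (a point): Centre of the inner floor of the open red tray, 4 mm above the bench; z up. The tray is fixed, outside 190 mm (its x) by 150 mm (its y) and 35 mm high, walls and floor 4 mm thick.
- old_wheel_mid (a point): Worn wheel: light grey tyre, brown hub. Centre of the wheel, half-way up; z is its axis. 60 mm in diameter, 26 mm wide (high when flat). Upright bore 23 mm in diameter right through. At the start it sits flat on the axle's shoulder, loose, with nothing under or over it. About 90 g.
- new_wheel_mid (a point): New wheel: black tyre, orange hub, lying flat on the bench. Centre, half-way up; z is its axis. 60 mm in diameter, 26 mm wide (high). Upright bore 23 mm in diameter right through. About 90 g.
- spacer_mid (a point): Plain bare steel ring, lying flat on the bench. Centre, half-way up; z is its axis. 42 mm in diameter, 14 mm high. Upright bore 23 mm in diameter right through. About 80 g.
- hub_cap_mid (a point): Yellow plastic cap, 38 mm in diameter, 28 mm high, standing on the bench with its closed top up. Centre, half-way up; z up. Open below: a socket 23 mm in diameter and 18 mm deep that goes over the end of the axle; it sits on the wheel's face, the axle then reaching 12 mm into it. About 30 g.
- tape_mid (a point): Roll of green tape lying flat, not to be moved: 64 mm in diameter, 48 mm bore, 19 mm high. Its centre, half-way up.
- tin_mid (a point): Small closed white tin standing among the parts, not to be moved: 44 mm in diameter, 30 mm high. Its centre, half-way up.

How it is judged:
On the way, in this order (a step that is already met when the one before it is completed fails the run):
1. the worn wheel lies flat in the red tray, let go (x of old_wheel_mid in the frame of tray_in between -0.063 and 0.063 m and y of old_wheel_mid in the frame of tray_in between -0.043 and 0.043 m and z of old_wheel_mid in the frame of tray_in between 0.009 and 0.017 m and angle between the z axis of old_wheel_mid and the z axis of tray_in, either way round below 0.1 rad and contact force between the fingers and old_wheel below 0.1 N), for 0.2 s.
2. the steel spacer sits on the axle's shoulder, let go (horizontal distance between spacer_mid and axle_seat below 0.006 m and z of spacer_mid in the frame of axle_seat between 0.004 and 0.01 m and angle between spacer_mid's own z axis and vertical below 0.1 rad and contact force between the fingers and spacer below 0.1 N), for 0.2 s.
3. the new wheel sits on the spacer, let go (horizontal distance between new_wheel_mid and axle_seat below 0.006 m and z of new_wheel_mid in the frame of axle_seat between 0.024 and 0.03 m and angle between new_wheel_mid's own z axis and vertical below 0.1 rad and contact force between the fingers and new_wheel below 0.1 N), for 0.2 s.
4. the hub cap sits on the new wheel, let go (horizontal distance between hub_cap_mid and axle_seat below 0.006 m and z of hub_cap_mid in the frame of axle_seat between 0.051 and 0.057 m and angle between hub_cap_mid's own z axis and vertical below 0.1 rad and contact force between the fingers and hub_cap below 0.1 N), for 0.2 s.
At the end, for the whole second after the job is handed in: The worn wheel lies flat (6 degrees) on the tray floor; spacer on the shoulder, new wheel on the spacer and cap on the wheel are each within 6 mm of the axle line, 3 mm of seated height and 6 degrees of level; all at rest and released (all of step 1 and all of step 2 and all of step 3 and all of step 4 and linear speed of each of old_wheel, spacer, new_wheel, hub_cap below 0.02 m/s); the robot touches nothing.
It fails at once if the roll of tape is moved more than 30 mm (distance of tape_mid from where it was at the start of the episode above 0.03 m).
It fails at once if the small white tin is moved more than 30 mm (distance of tin_mid from where it was at the start of the episode above 0.03 m).
It also fails if it takes over 122 s, if anything falls off the work surface, if the arm or the gripper's body presses on something with over 40 N, if the wrist force passes 120 N, or if a joint passes its speed limit or range.

ROBOT

A 6-joint arm with a two-finger parallel gripper is mounted at the origin on the work surface. World frame = base frame: x ahead of the robot, y to its left, z up, the work surface at z = 0. Lengths are in m, angles in rad, forces in N, time in s.
With the tool pointing down it reaches from about 0.375 to 0.9 m from the base axis. Payload 3.1 kg.
Tool frame: the origin (TCP) lies midway between the tips of the shut fingers; the grasp point (between the pads) lies 19 mm behind it; x points along the fingers, z is the direction in which the jaws open and shut, and the axes are right-handed (so a half turn about x gives the same grasp; the last joint's range is limited). The gripper opens to 87 mm and grips with 3 to 60 N. Pads are 19 mm wide; open, the fingers measure 117 mm over their backs; the gripper's body (75 mm by 190 mm) begins 51 mm behind the grasp point.
Start: joints at [-1.504, 0.527, 1.433, -0, 1.181, -0.178], TCP at [0.152, -0.606, 0.223] pointing down, gripper open.
Joint ranges: [-3.08, 3.08], [-0.75, 2.2], [0.22, 2.44], [-1.43, 4.57], [0, 2.65], [-2.85, 2.85]. Speed limits (rad/s): [2.79, 2.79, 3.14, 3.14, 3.14, 3.14].

INTERFACE

Orientations are given as a unit quaternion [x, y, z, w].
In Python, from rig import readout, imaging, robot gives the robot as it stands. The module is installed in compiled form; this text tells all that it offers.
- The arm moves only by the tool play_rows, never from a script. Its argument "rows" is text: rows parted by semicolons, each of 7 numbers parted by spaces: the turn, a rotation vector about the tool's x, y, z in rad, then the shift along the tool's x, y, z in mm, then the closure, from 0 (fully open) to 1 (shut). In form: ax ay az tx ty tz gripper; .... A call has 1 to 8 rows; each row shifts and turns the commanded pose from where the row before left it, along the tool's axes as they then stand; what a row does not reach is not made up. A row lasts 1/12 s, in which the tool goes at most 41.7 mm and 7.16 degrees, less where a joint would pass 70% of its speed; a pose out of reach is approached as far as the arm can. A call with a gripper value outside its range is refused whole. The fingers move at their own pace and stop on an object; "squeeze" is the grip in N (left out, the last holds). Time passes only in rows, so rows that do not move let the fingers close. It gives the time, the measured TCP pose, the force and the opening at its end, in the units of the state.
- readout.get_obs(): the state, without advancing time (a new reading comes with each control period).
- imaging.camera(name): name is "side" or "top" or "wrist"; returns the picture (480x640x3 uint8, blue, green, red); there is no depth.
- imaging.camera_info(name): a dict with "K" (3x3 intrinsics, pixels), "world_to_cam" (4x4, takes a point from world to camera coordinates). Camera axes: x right, y down, z forward; pixel columns grow to the right and rows downward; lengths in m; the calibration is good to about 2 mm. A picture is of the moment at which its call begins: read the wrist's pose just before it. camera_info takes no time and is no camera call; for the wrist camera it gives the pose at the moment of the call.
- robot.hand_in(): hands the job in, once; it reports no verdict.
The state is a dict: "time": time; "q": joint angles; "joint_velocities": joint speeds; "joint_torque": joint torques, N m; "position": TCP position; "tool_rot": TCP orientation; "ft_force": force on the tool from outside, world axes, zero at the start; "moment": the same for the moment, N m; "grip_width": finger opening in m.
Only numpy, scipy, OpenCV 4.12 (cv2) and the standard library are available. Lean on these libraries where they do the work, as an engineer would, in place of code of your own. Each camera call takes 0.05 s, during which the arm holds its last target. There are 200 camera calls.

## Working session

There is one attempt and no reset: what is moved stays moved. The work goes in short steps, Python scripts to look and compute and a tool call to move; the robot and the scene stay as the last step left them, time stands still between calls to the robot, and variables do not carry over. Pictures are saved under pics/ and viewed, about 12 in all and at most 16, crops included, and the job is handed in when it is done.

Besides the shell and the picture viewer there is one more tool, called after "Emit:" in YAML: its name, and indented under it one key for each argument. play_rows: Moves the arm, as the interface text tells. Its arguments: {"type":"object","properties":{"rows":{"type":"string"},"squeeze":{"type":"number"}},"required":["rows"]}

```bash
mkdir -p pics; python3 - <<'E'
from rig import readout, imaging, robot
import cv2
for n in ("top","side"):
    cv2.imwrite(f"pics/{n}0.png",imaging.camera(n)); i=imaging.camera_info(n); print(n,i["K"],i["world_to_cam"])
o=readout.get_obs(); print(o)
E
```

```text
top [[511.23822027   0.         325.92944911]
 [  0.         511.23822027 236.86261278]
 [  0.           0.           1.        ]] [[-0.03462836 -0.99939896 -0.00160915  0.00901306]
 [-0.97216791  0.03405804 -0.23179648  0.56577734]
 [ 0.23171196 -0.00646237 -0.97276297  0.79083142]
 [ 0.          0.          0.          1.        ]]
side [[522.8363248    0.         319.7307123 ]
 [  0.         522.8363248  240.72030143]
 [  0.           0.           1.        ]] [[ 0.94923643 -0.31453165  0.00447772 -0.52864246]
 [-0.22011911 -0.67433977 -0.70484995  0.1959824 ]
 [ 0.22471712  0.66808362 -0.7093423   0.76843658]
 [ 0.          0.          0.          1.        ]]
{'time': 0.1, 'q': array([-1.50348998e+00,  5.28371014e-01,  1.43379797e+00,  2.00710749e-05,
        1.18142241e+00, -1.78532086e-01]), 'joint_velocities': array([ 0.0006092 , -0.00186074, -0.0047596 , -0.0008015 ,  0.00140542,
       -0.00228849]), 'joint_torque': array([ 3.82627659e-04, -4.40983987e+01, -1.77151448e+01,  6.35401905e-02,
        5.34087536e-02, -3.86658292e-05]), 'position': array([ 0.15207439, -0.60551722,  0.22166328]), 'tool_rot': array([ 0.43545549,  0.55799674, -0.43439336,  0.55706424]), 'ft_force': array([-0.74316133,  0.21070766,  0.12071393]), 'moment': array([ 0.01044744, -0.05288628, -0.01286923]), 'grip_width': 0.08678147138729472}
```

View pics/top0.png

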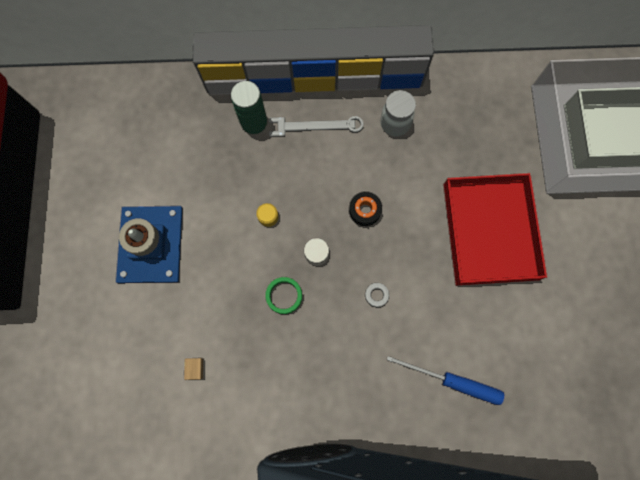

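View pics/side0.png

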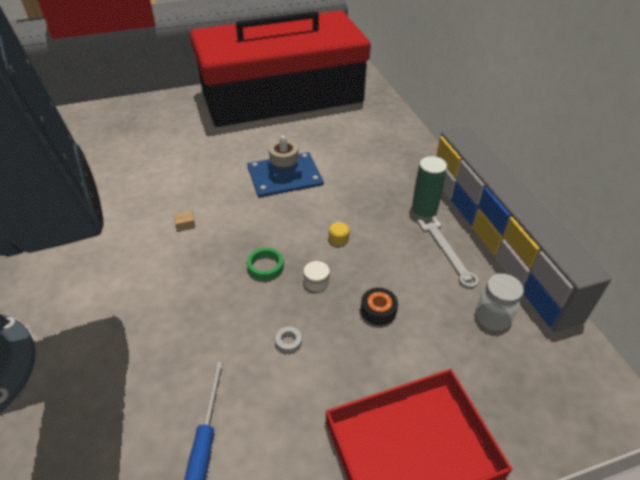

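```bash
python3 - <<'E'
import cv2,numpy as np
t=cv2.imread("pics/top0.png");s=cv2.imread("pics/side0.png")
c=lambda im,x,y,k=5,w=80,h=60:cv2.resize(im[y:y+h,x:x+w],None,fx=k,fy=k,interpolation=cv2.INTER_CUBIC)
a=np.vstack([np.hstack([c(t,100,200),c(t,335,180)]),np.hstack([c(t,245,190),c(t,340,265)])])
b=np.vstack([np.hstack([c(s,243,125),c(s,340,275)]),np.hstack([c(s,300,205),c(s,250,310)])])
cv2.imwrite("pics/ct.png",a);cv2.imwrite("pics/cs.png",b)
E
```

```text
(no output)
```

View pics/ct.png

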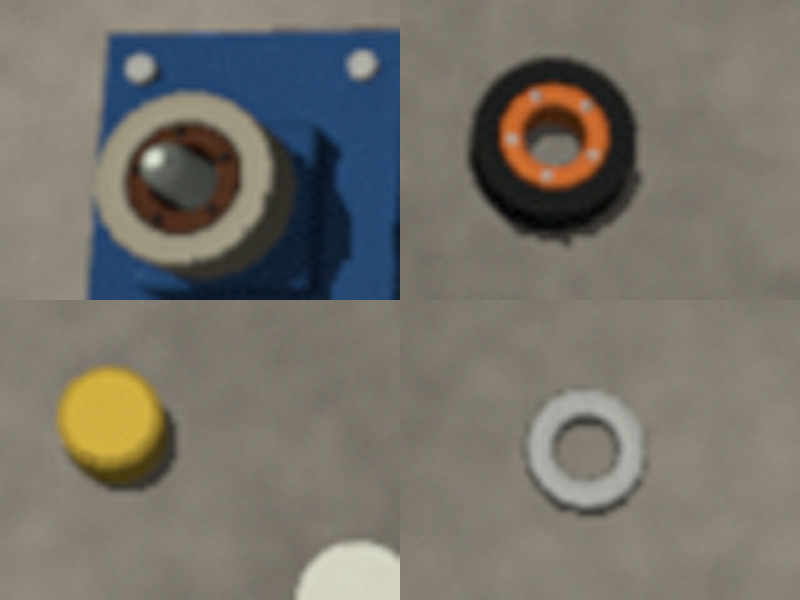

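View pics/cs.png

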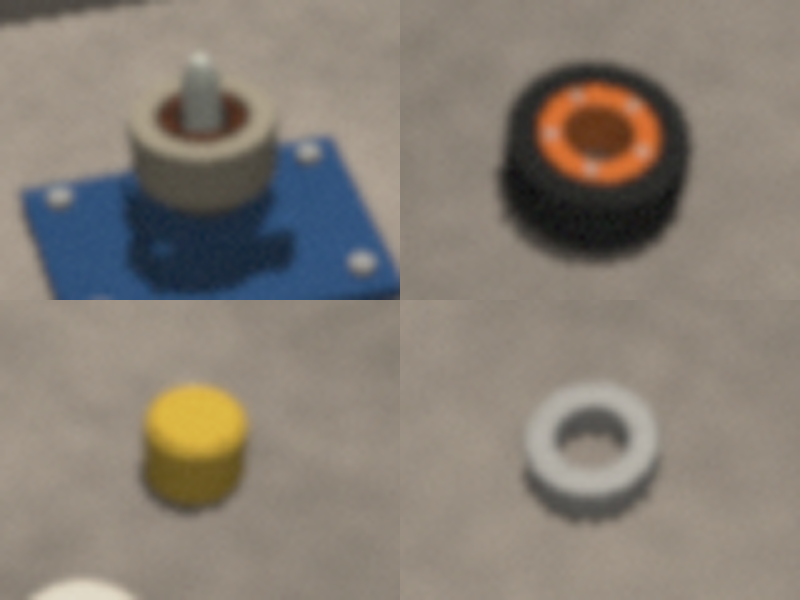

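```bash
cat > h.py <<'E'
import numpy as np, cv2
from rig import readout, imaging
def ray(n,u,v,z,info=None):
    i=info or imaging.camera_info(n); M=np.array(i["world_to_cam"]); R=M[:3,:3]; c=-R.T@M[:3,3]
    d=R.T@np.linalg.inv(i["K"])@np.array([u,v,1.]); return (c+d*(z-c[2])/d[2])
def proj(n,p,info=None):
    i=info or imaging.camera_info(n); M=np.array(i["world_to_cam"]); q=np.array(i["K"])@(M[:3,:3]@np.array(p)+M[:3,3]); return q[:2]/q[2]
E
python3 - <<'E'
from h import *
P=dict(oldw=(.071,(136.8,235.4),(283.2,147.2)),tip=(.097,(130,231),(282.6,135.8)),neww=(.026,(365.6,206.8),(379.4,301)),cap=(.028,(266.8,213.2),(338.6,229.2)),spacer=(.014,(376.8,294.4),(288,337.4)))
for k,(z,t,s) in P.items():
    a=ray("top",*t,z);b=ray("side",*s,z);print(k,a.round(4),b.round(4),np.hypot(*a[:2]).round(3))
for u,v in [(445,178),(530,174),(545,278),(457,285)]: print("tray",ray("top",u,v,.035).round(4))
for n,u,v,z in [("tin",316.5,249,.03),("tape",284,295.5,.01)]: print(n,ray("top",u,v,z).round(4))
print(ray("top",122,207,.01),ray("top",182,207,.01),ray("top",117,282,.01),ray("top",180,283,.01))
from scipy.spatial.transform import Rotation as R
print(R.from_quat(readout.get_obs()["tool_rot"]).as_matrix().round(3))
i=imaging.camera_info("wrist");print(i)
E
```

```text
oldw [0.5782 0.3049 0.071 ] [0.5805 0.3063 0.071 ] 0.654
tip [0.5794 0.3066 0.097 ] [0.581  0.3079 0.097 ] 0.655
neww [ 0.628  -0.0836  0.026 ] [ 0.6291 -0.0846  0.026 ] 0.634
cap [0.6217 0.0924 0.028 ] [0.6224 0.0892 0.028 ] 0.629
spacer [ 0.4726 -0.0957  0.014 ] [ 0.4733 -0.0978  0.014 ] 0.482
tray [ 0.674  -0.2275  0.035 ]
tray [ 0.6762 -0.3803  0.035 ]
tray [ 0.488 -0.382  0.035]
tray [ 0.4813 -0.2308  0.035 ]
tin [0.5533 0.0062 0.03  ]
tape [0.4768 0.0656 0.01  ]
[0.64792269 0.35731754 0.01      ] [0.64409291 0.2483124  0.01      ] [0.51066364 0.35815627 0.01      ] [0.50503889 0.24756473 0.01      ]
[[-0.     0.97   0.243]
 [ 0.002  0.243 -0.97 ]
 [-1.     0.    -0.002]]
{'K': array([[416.34780617,   0.        , 316.25622198],
       [  0.        , 416.34780617, 235.11179971],
       [  0.        ,   0.        ,   1.        ]]), 'world_to_cam': array([[ 0.24445552, -0.96965966, -0.00128321, -0.62349548],
       [-0.93146901, -0.23519482,  0.2775768 , -0.03371989],
       [-0.26945683, -0.06665991, -0.96070259,  0.39031216],
       [ 0.        ,  0.        ,  0.        ,  1.        ]])}
```

Emit:
play_rows:
  rows: "-0.1205 0 0 0 30 0 0;-0.1205 0 0 0 30 0 0;-0.1205 0 0 0 30 0 0;-0.1205 0 0 0 30 0 0;-0.1205 0 0 0 30 0 0;-0.1205 0 0 0 30 0 0;-0.1205 0 0 0 30 0 0;-0.1205 0 0 0 30 0 0"
  squeeze: 30

```text
time: 0.77
position: [0.3346, -0.4621, 0.222]
tool_rot: [0.125, 0.696, -0.125, 0.696]
ft_force: [0.8, -0.7, -0.6]
grip_width: 0.0867
```

Emit:
play_rows:
  rows: "-0.1205 0 0 0 36 8 0;-0.1205 0 0 0 36 8 0;-0.1205 0 0 0 36 8 0;0 0 0 0 38 12 0;0 0 0 0 38 12 0;0 0 0 0 38 12 0;0 0 0 0 38 12 0;0 0 0 0 38 12 0"

```text
time: 1.43
position: [0.4421, -0.1725, 0.2223]
tool_rot: [0.0, 0.707, 0.0, 0.707]
ft_force: [1.2, -0.6, 0.1]
grip_width: 0.0873
```

Emit:
play_rows:
  rows: "0 0 0 0 38 12 0;0 0 0 0 38 12 0;0 0 0 0 38 12 0;0 0 0 0 38 12 0;0 0 0 0 38 12 0;0 0 0 0 38 12 0;0 0 0 0 38 0 0;0 0 0 0 38 0 0"

```text
time: 2.1
position: [0.5142, 0.1315, 0.2222]
tool_rot: [-0.0, 0.707, 0.0, 0.707]
ft_force: [0.5, 0.1, 0.4]
grip_width: 0.0872
```

Emit:
play_rows:
  rows: "0 0 0 0 35 13 0;0 0 0 0 35 13 0;0 0 0 0 35 13 0;0 0 0 0 35 13 0;0 0 0 0 35 13 0;0 0 0 0 0 0 0"

```text
time: 2.6
position: [0.5807, 0.311, 0.222]
tool_rot: [-0.0, 0.706, 0.003, 0.708]
ft_force: [0.7, -0.1, -0.2]
grip_width: 0.0869
```

```bash
python3 - <<'E'
from h import *
print(readout.get_obs()["position"],readout.get_obs()["tool_rot"])
i=imaging.camera_info("wrist");im=imaging.camera("wrist");cv2.imwrite("pics/w1.png",im)
for p in [(.58,.3065,.071),(.58,.3065,.097)]: print(proj("wrist",p,i))
u,v=map(int,proj("wrist",(.58,.3065,.08),i)); 
x,y=max(u-100,0),max(v-75,0); print(x,y)
cv2.imwrite("pics/w1c.png",cv2.resize(im[y:y+150,x:x+200],None,fx=4,fy=4,interpolation=cv2.INTER_CUBIC))
import pickle;pickle.dump(i,open("w1.pkl","wb"))
E
```

```text
[0.58072197 0.31100488 0.22197518] [-3.36968001e-04  7.05956460e-01  3.31087344e-03  7.08247415e-01]
[314.27517172 224.55483681]
[314.21864686 233.61964852]
214 152
```

View pics/w1c.png

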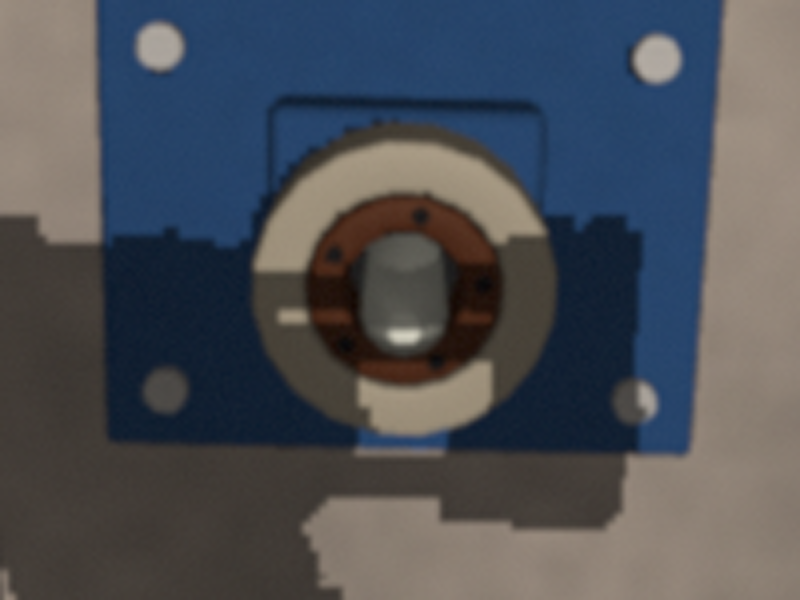

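Emit:
play_rows:
  rows: "0 0 0 30 0 0 0;0 0 0 35 0 0 0;0 0 0 35 0 0 0;0 0 0 25 0 0 0;0 0 0 15 0 0 0;0 0 0 0 0 0 0;0 0 0 0 0 0 0"

```text
time: 3.23
position: [0.578, 0.3033, 0.0816]
tool_rot: [-0.0, 0.708, -0.001, 0.706]
ft_force: [0.3, 0.0, -0.2]
grip_width: 0.0869
```

Emit:
play_rows:
  rows: "0 0 0 15 2 2 0;0 0 0 15 0 0 0;0 0 0 3 0 0 0;0 0 0 0 0 0 0;0 0 0 0 0 0 0;0 0 0 0 0 0 0"

```text
time: 3.73
position: [0.5818, 0.3069, 0.0507]
tool_rot: [0.0, 0.706, 0.0, 0.708]
ft_force: [0.1, 0.5, 0.3]
grip_width: 0.0871
```

Emit:
play_rows:
  rows: "0 0 0 2 0 -1 0;0 0 0 0 0 0 0;0 0 0 0 0 0 1;0 0 0 0 0 0 1;0 0 0 0 0 0 1;0 0 0 0 0 0 1;0 0 0 0 0 0 1;0 0 0 0 0 0 1"

```text
time: 4.4
position: [0.58, 0.3066, 0.0476]
tool_rot: [-0.0, 0.707, 0.0, 0.707]
ft_force: [0.4, 0.3, 0.0]
grip_width: 0.0595
```

Emit:
play_rows:
  rows: "0 0 0 0 0 0 1;0 0 0 0 0 0 1;0 0 0 0 0 0 1"

```text
time: 4.65
position: [0.58, 0.3066, 0.0476]
tool_rot: [-0.0, 0.707, 0.0, 0.707]
ft_force: [-0.1, -0.4, -0.6]
grip_width: 0.0591
```

Emit:
play_rows:
  rows: "0 0 0 -5 0 0 1;0 0 0 -10 0 0 1;0 0 0 -15 0 0 1;0 0 0 -20 0 0 1;0 0 0 -20 0 0 1;0 0 0 -20 0 0 1;0 0 0 -10 0 0 1;0 0 0 0 0 0 1"

```text
time: 5.32
position: [0.5819, 0.3073, 0.1512]
tool_rot: [0.001, 0.705, 0.001, 0.709]
ft_force: [-0.3, -0.4, -1.0]
grip_width: 0.0593
```

Emit:
play_rows:
  rows: "0 0 0 0 -20 0 1;0 0 0 0 -36 0 1;0 0 0 0 -36 0 1;0 0 0 0 -36 0 1;0 0 0 0 -36 0 1;0 0 0 0 -36 0 1;0 0 0 0 -36 0 1;0 0 0 0 -36 0 1"

```text
time: 5.98
position: [0.579, 0.0331, 0.1466]
tool_rot: [-0.0, 0.708, 0.0, 0.706]
ft_force: [-0.2, 0.3, -1.1]
grip_width: 0.0592
```

Emit:
play_rows:
  rows: "0 0 0 0 -36 0 1;0 0 0 0 -36 0 1;0 0 0 0 -36 0 1;0 0 0 0 -36 0 1;0 0 0 0 -36 0 1;0 0 0 0 -36 0 1;0 0 0 0 -36 0 1;0 0 0 0 -36 0 1"

```text
time: 6.65
position: [0.5792, -0.2548, 0.1464]
tool_rot: [0.0, 0.708, 0.001, 0.706]
ft_force: [0.6, -0.1, -1.5]
grip_width: 0.0592
```

Emit:
play_rows:
  rows: "0 0 0 0 -25 0 1;0 0 0 10 -17 0 1;0 0 0 25 -10 0 1;0 0 0 30 0 0 1;0 0 0 30 0 0 1;0 0 0 20 0 0 1;0 0 0 15 0 0 1;0 0 0 0 0 0 1"

```text
time: 7.32
position: [0.5769, -0.3022, 0.0121]
tool_rot: [0.002, 0.71, 0.003, 0.704]
ft_force: [-0.3, 0.5, -1.2]
grip_width: 0.059
```

Emit:
play_rows:
  rows: "0 0 0 5 0 0 1;0 0 0 3 0 0 1;0 0 0 1 0 0 1;0 0 0 0 0 0 1"

```text
time: 7.65
position: [0.5807, -0.3055, 0.0092]
tool_rot: [-0.001, 0.707, 0.0, 0.707]
ft_force: [0.6, 0.2, -0.8]
grip_width: 0.0591
```

Emit:
play_rows:
  rows: "0 0 0 1 0 0 1;0 0 0 0.7 0 0 1;0 0 0 0 0 0 1"

```text
time: 7.9
position: [0.5805, -0.3056, 0.0074]
tool_rot: [-0.0, 0.707, -0.0, 0.707]
ft_force: [0.4, -0.1, -1.2]
grip_width: 0.0594
```

Emit:
play_rows:
  rows: "0 0 0 0.4 0 0 0.6;0 0 0 0 0 0 0.3;0 0 0 0 0 0 0;0 0 0 0 0 0 0;0 0 0 0 0 0 0;0 0 0 -20 0 0 0;0 0 0 -35 0 0 0;0 0 0 -40 0 0 0"

```text
time: 8.57
position: [0.5785, -0.3042, 0.1]
tool_rot: [0.001, 0.709, 0.001, 0.705]
ft_force: [0.7, -0.3, -0.3]
grip_width: 0.0856
```

Emit:
play_rows:
  rows: "0 0 0 -40 25 0 0;0 0 0 -20 30 0 0;0 0 0 0 30 -10 0;0 0 0 0 30 -25 0;0 0 0 0 30 -25 0;0 0 0 0 25 -25 0;0 0 0 0 20 -12 0;0 0 0 0 0 0 0"

```text
time: 9.23
position: [0.478, -0.1135, 0.1566]
tool_rot: [0.0, 0.709, 0.002, 0.705]
ft_force: [-0.0, -0.4, 0.4]
grip_width: 0.0874
```

```bash
python3 - <<'E'
from h import *
print(readout.get_obs()["position"],readout.get_obs()["grip_width"])
t=imaging.camera("top");i=imaging.camera_info("wrist");w=imaging.camera("wrist");cv2.imwrite("pics/w2.png",w);cv2.imwrite("pics/t2.png",t)
print(proj("wrist",(.473,-.0965,.014),i))
a=cv2.resize(t[160:300,430:560],(371,400));b=cv2.resize(w[60:360,160:460],None,fx=4/3,fy=4/3,interpolation=cv2.INTER_CUBIC)
cv2.imwrite("pics/m2.png",np.hstack([a,b]))
E
```

```text
[ 0.47803487 -0.1135441   0.15656898] 0.087441736675925
[305.23537811 195.05019693]
```

View pics/m2.png

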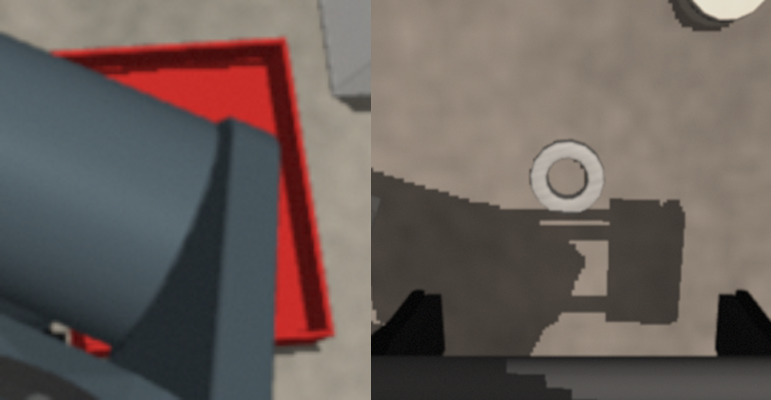

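Emit:
play_rows:
  rows: "0 0 0 0 17 -4 0;0 0 0 0 0 0 0;0 0 0 0 0 0 0;0 0 0 0 0 0 0;0 0 0 0 0 0 0;0 0 0 0 0 0 0"

```text
time: 9.83
position: [0.4797, -0.1023, 0.1567]
tool_rot: [-0.0, 0.707, -0.0, 0.707]
ft_force: [0.1, 0.4, -0.0]
grip_width: 0.0869
```

```bash
python3 - <<'E'
from h import *
print(readout.get_obs()["position"],readout.get_obs()["grip_width"])
i=imaging.camera_info("wrist");w=imaging.camera("wrist");print(readout.get_obs()["position"])
cv2.imwrite("pics/w3.png",w)
u,v=map(int,proj("wrist",(.4735,-.0955,.014),i));print(u,v);x,y=u-60,v-45
cv2.imwrite("pics/w3c.png",cv2.resize(w[y:y+90,x:x+120],None,fx=6,fy=6,interpolation=cv2.INTER_CUBIC));print(x,y)
g=cv2.GaussianBlur(cv2.cvtColor(w,6),(0,0),1.2)
for p in [(.4735,-.0955,.014)]: print(proj("wrist",p,i))
print(ray("wrist",u,v+10,.014,i)-ray("wrist",u,v,.014,i))
import pickle;pickle.dump(i,open("w3.pkl","wb"))
E
```

```text
[ 0.47973539 -0.10232713  0.15674964] 0.08688863910133755
[ 0.47955281 -0.10213554  0.15671605]
307 211
247 166
[307.4521277  211.85579542]
[-4.10495422e-05 -7.72290339e-03  0.00000000e+00]
```

View pics/w3c.png

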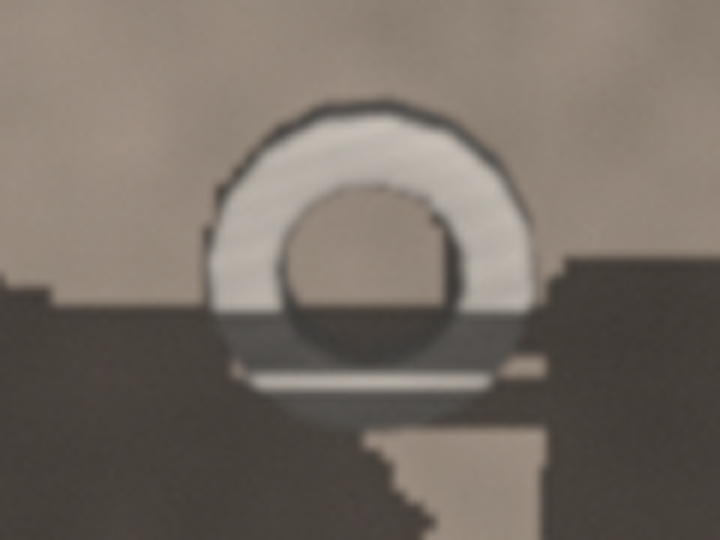

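Emit:
play_rows:
  rows: "0 0 0 30 3.5 -3 0;0 0 0 35 4 -2.5 0;0 0 0 35 0 0 0;0 0 0 25 0 0 0;0 0 0 15 0 0 0;0 0 0 0 0 0 0;0 0 0 0 0 0 0;0 0 0 0 0 0 0"

```text
time: 10.55
position: [0.4744, -0.0944, 0.0174]
tool_rot: [-0.0, 0.707, -0.0, 0.708]
ft_force: [0.6, 0.2, 0.0]
grip_width: 0.0873
```

Emit:
play_rows:
  rows: "0 0 0 10 0 0 0;0 0 0 4 0 0 0;0 0 0 0 0 0 0;0 0 0 0 0 0 1;0 0 0 0 0 0 1;0 0 0 0 0 0 1;0 0 0 0 0 0 1;0 0 0 0 0 0 1"

```text
time: 11.22
position: [0.4738, -0.0939, 0.003]
tool_rot: [-0.0, 0.707, 0.0, 0.707]
ft_force: [-0.4, 0.1, 0.1]
grip_width: 0.0612
```

Emit:
play_rows:
  rows: "0 0 0 0 0 0 1;0 0 0 0 0 0 1;0 0 0 0 0 0 1;0 0 0 0 0 0 1;0 0 0 0 0 0 1"

```text
time: 11.63
position: [0.4737, -0.0939, 0.0028]
tool_rot: [-0.0, 0.707, 0.0, 0.707]
ft_force: [-0.5, 0.1, 0.3]
grip_width: 0.0402
```

Emit:
play_rows:
  rows: "0 0 0 -5 0 0 1;0 0 0 -15 0 0 1;0 0 0 -25 0 0 1;0 0 0 -30 0 0 1;0 0 0 -30 10 0 1;0 0 0 -20 25 5 1;0 0 0 0 35 10 1;0 0 0 0 35 10 1"

```text
time: 12.3
position: [0.4997, 0.0115, 0.1299]
tool_rot: [0.0, 0.706, -0.001, 0.709]
ft_force: [0.9, 0.1, -0.0]
grip_width: 0.0401
```

Emit:
play_rows:
  rows: "0 0 0 0 35 10 1;0 0 0 0 35 10 1;0 0 0 0 35 10 1;0 0 0 0 35 10 1;0 0 0 0 35 10 1;0 0 0 0 35 10 1;0 0 0 0 35 10 1;0 0 0 0 25 10 1"

```text
time: 12.97
position: [0.5779, 0.2843, 0.1279]
tool_rot: [-0.001, 0.707, 0.001, 0.707]
ft_force: [1.1, 0.9, -0.2]
grip_width: 0.0402
```

Emit:
play_rows:
  rows: "0 0 0 0 15 1.5 1;0 0 0 0 7 0 1;0 0 0 0 0 0 1;0 0 0 0 0 0 1;0 0 0 0 0 0 1;0 0 0 0 0 0 1;0 0 0 0 0 0 1;0 0 0 0 0 0 1"

```text
time: 13.63
position: [0.58, 0.3021, 0.1279]
tool_rot: [0.0, 0.707, -0.0, 0.707]
ft_force: [-0.6, -0.2, 0.3]
grip_width: 0.0408
```

Emit:
play_rows:
  rows: "0 0 0 0 3 0 1;0 0 0 0 3 0 1;0 0 0 0 0 0 1;0 0 0 0 0 0 1;0 0 0 0 0 0 1;0 0 0 0 0 0 1"

```text
time: 14.13
position: [0.5799, 0.3092, 0.1277]
tool_rot: [-0.0, 0.707, 0.0, 0.707]
ft_force: [1.1, -0.1, -0.4]
grip_width: 0.0403
```

```bash
python3 - <<'E'
from h import *
print(readout.get_obs()["position"])
w=imaging.camera("wrist");s=imaging.camera("side");cv2.imwrite("pics/w4.png",w);cv2.imwrite("pics/s4.png",s)
a=cv2.resize(s[90:190,230:330],(450,450),interpolation=cv2.INTER_CUBIC);b=cv2.resize(w[200:440,220:420],(375,450),interpolation=cv2.INTER_CUBIC)
cv2.imwrite("pics/m4.png",np.hstack([a,b])[:,:800])
E
```

```text
[0.57985475 0.30924684 0.12772744]
```

View pics/m4.png

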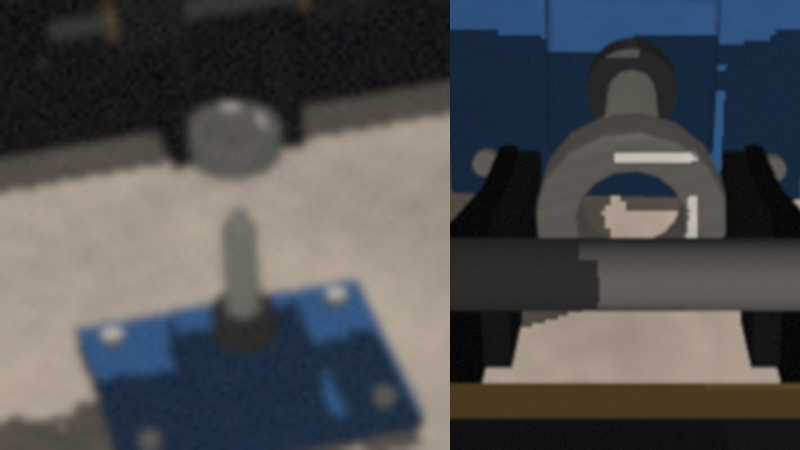

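```bash
python3 - <<'E'
from h import *
from scipy.spatial.transform import Rotation as R
w=cv2.imread("pics/w4.png");s=cv2.imread("pics/s4.png")
wi=imaging.camera_info("wrist")
t=np.linspace(0,2*np.pi,60)
c=np.array([.58,.3084,.1277+.0042])
def draw(n,im,x,y,ww,hh,k,tilt,i=None):
    o=cv2.resize(im[y:y+hh,x:x+ww],None,fx=k,fy=k,interpolation=cv2.INTER_CUBIC)
    for r,z,col in [(21,7,(0,255,0)),(11.5,7,(0,255,255)),(21,-7,(0,0,255))]:
        P=R.from_euler('x',tilt,degrees=True).apply(np.c_[r*np.cos(t),r*np.sin(t),0*t+z]/1000)+c
        q=np.array([proj(n,p,i) for p in P]); q=((q-[x,y]+.5)*k).astype(int)
        cv2.polylines(o,[q[:,None]],True,col,1)
    return o
m=np.vstack([np.hstack([draw("side",s,255,100,50,40,5,a) for a in (0,25,-25)]),np.hstack([draw("wrist",w,250,230,125,100,2,a,wi) for a in (0,25,-25)])])
cv2.imwrite("pics/m5.png",m);print(m.shape)
E
```

```text
(400, 750, 3)
```

View pics/m5.png

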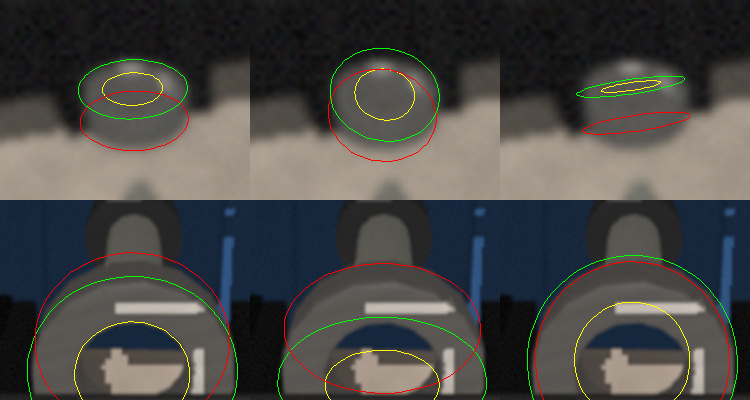

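Emit:
play_rows:
  rows: "0 0 0 8 -1 0 1;0 0 0 10 0 0 1;0 0 0 10 0 0 1;0 0 0 10 0 0 1;0 0 0 10 0 0 1;0 0 0 8 0 0 1;0 0 0 4 0 0 1;0 0 0 0 0 0 1"

```text
time: 14.9
position: [0.579, 0.3078, 0.0661]
tool_rot: [-0.0, 0.708, -0.0, 0.706]
ft_force: [-0.2, 0.6, 0.2]
grip_width: 0.0406
```

Emit:
play_rows:
  rows: "0 0 0 7 0 0 1;0 0 0 6 0 0 1;0 0 0 3 0 0 1;0 0 0 1.5 0 0 1;0 0 0 0 0 0 1;0 0 0 0 0 0 1;0 0 0 0 0 0 1;0 0 0 0 0 0 1"

```text
time: 15.57
position: [0.5802, 0.3083, 0.0507]
tool_rot: [-0.0, 0.707, 0.0, 0.707]
ft_force: [0.4, 0.1, -0.8]
grip_width: 0.04
```

Emit:
play_rows:
  rows: "0 0 0 1.5 0 0 1;0 0 0 0.8 0 0 1;0 0 0 0 0 0 1;0 0 0 0 0 0 1"

```text
time: 15.9
position: [0.5799, 0.3081, 0.0479]
tool_rot: [-0.0, 0.707, 0.0, 0.707]
ft_force: [0.4, -0.5, -0.5]
grip_width: 0.0402
```

Emit:
play_rows:
  rows: "0 0 0 0 0 0 0.6;0 0 0 0 0 0 0.3;0 0 0 0 0 0 0;0 0 0 0 0 0 0;0 0 0 0 0 0 0;0 0 0 0 0 0 0;0 0 0 -10 0 0 0;0 0 0 -25 0 0 0"

```text
time: 16.57
position: [0.5772, 0.3072, 0.0803]
tool_rot: [-0.001, 0.71, -0.001, 0.704]
ft_force: [-0.7, -0.3, 0.2]
grip_width: 0.0794
```

Emit:
play_rows:
  rows: "0 0 0 -35 0 0 0;0 0 0 -35 0 0 0;0 0 0 -10 0 0 0;0 0 0 0 0 0 0;0 0 0 0 0 0 0;0 0 0 0 0 0 0;0 0 0 0 0 0 0"

```text
time: 17.15
position: [0.5784, 0.3076, 0.1608]
tool_rot: [-0.001, 0.709, -0.0, 0.706]
ft_force: [-0.1, -0.3, 0.2]
grip_width: 0.0871
```

```bash
python3 - <<'E'
from h import *
o=readout.get_obs();print(o["position"],o["grip_width"])
i=imaging.camera_info("wrist");w=imaging.camera("wrist");cv2.imwrite("pics/w6.png",w)
c=(.5803,.3072,.059);u,v=proj("wrist",c,i);print(u,v,proj("wrist",(.5803,.3072,.097),i))
x,y=int(u)-70,int(v)-50;print(x,y)
k=5;a=cv2.resize(w[y:y+100,x:x+140],None,fx=k,fy=k,interpolation=cv2.INTER_CUBIC)
t=np.linspace(0,6.283,60)
for r,z in [(.021,.059),(.0115,.059),(.003,.097)]:
    q=np.array([proj("wrist",(c[0]+r*np.cos(s),c[1]+r*np.sin(s),z),i) for s in t]);cv2.polylines(a,[((q-[x,y]+.5)*k).astype(int)[:,None]],True,(0,255,0),1)
cv2.imwrite("pics/m6.png",a)
E
```

```text
[0.57841349 0.30763646 0.16075636] 0.08711482330819358
319.3062040220877 236.3929401046257 [319.46966022 255.16066579]
249 186
```

View pics/m6.png

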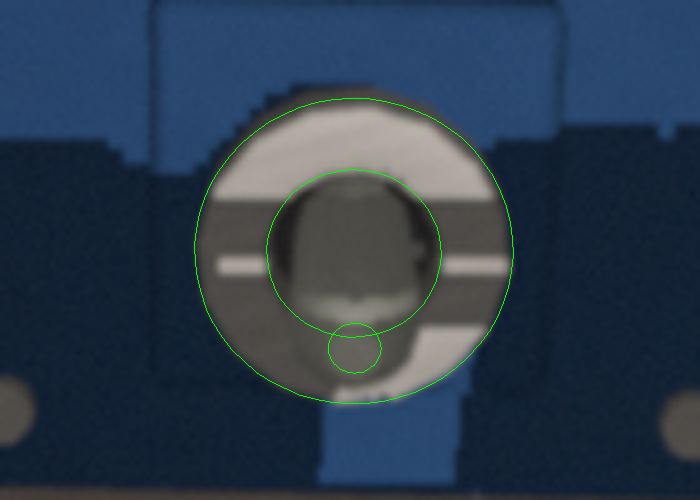

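Emit:
play_rows:
  rows: "0 0 0 0 -20 4 0;0 0 0 0 -38 4 0;0 0 0 0 -38 5 0;0 0 0 0 -38 5 0;0 0 0 0 -38 5 0;0 0 0 0 -38 5 0;0 0 0 0 -38 5 0;0 0 0 0 -38 5 0"

```text
time: 17.87
position: [0.6173, 0.0204, 0.1615]
tool_rot: [0.0, 0.708, 0.0, 0.706]
ft_force: [0.8, -0.3, 0.6]
grip_width: 0.087
```

Emit:
play_rows:
  rows: "0 0 0 0 -38 5 0;0 0 0 0 -38 5 0;0 0 0 0 -24 0 0;0 0 0 0 -6 0 0;0 0 0 0 0 0 0;0 0 0 0 0 0 0;0 0 0 0 0 0 0;0 0 0 0 0 0 0"

```text
time: 18.53
position: [0.6278, -0.0818, 0.1627]
tool_rot: [-0.001, 0.707, 0.001, 0.707]
ft_force: [-0.0, 0.8, -0.0]
grip_width: 0.0868
```

```bash
cat > look.py <<'E'
from h import *
import sys
x0,y0,name=float(sys.argv[1]),float(sys.argv[2]),sys.argv[3]; circ=[tuple(map(float,a.split(","))) for a in sys.argv[4:]]
o=readout.get_obs();print(o["position"],o["grip_width"])
i=imaging.camera_info("wrist");w=imaging.camera("wrist");cv2.imwrite(f"pics/{name}_full.png",w)
u,v=proj("wrist",(x0,y0,circ[0][1]),i);x,y=max(int(u)-70,0),max(int(v)-50,0);k=5;print(u,v,"mm/px",1e3*(ray("wrist",u+1,v,circ[0][1],i)-ray("wrist",u,v,circ[0][1],i))[0])
a=cv2.resize(w[y:y+100,x:x+140],None,fx=k,fy=k,interpolation=cv2.INTER_CUBIC)
t=np.linspace(0,6.283,60)
for r,z in circ:
    q=np.array([proj("wrist",(x0+r*np.cos(s),y0+r*np.sin(s),z),i) for s in t]);cv2.polylines(a,[((q-[x,y]+.5)*k).astype(int)[:,None]],True,(0,255,0),1)
cv2.imwrite(f"pics/{name}.png",a)
E
python3 look.py .6285 -.084 m7 .030,.026 .0115,.026
```

```text
[ 0.62777859 -0.08181567  0.16266699] 0.0867568431686281
317.00984980803156 225.78658729367717 mm/px 0.7415737906019126
```

View pics/m7.png

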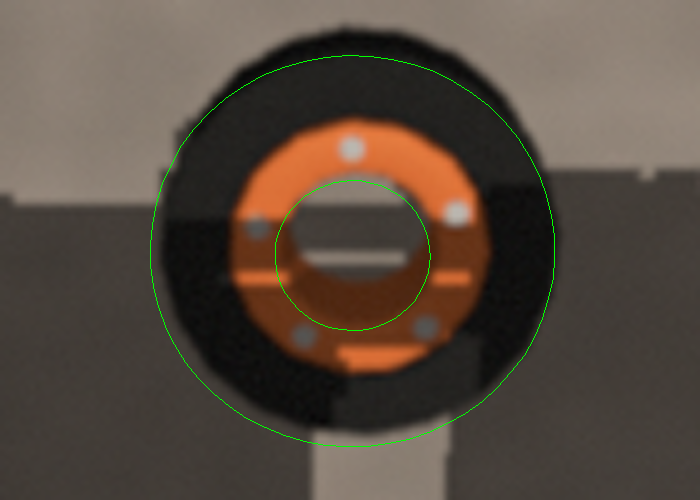

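Emit:
play_rows:
  rows: "0 0 0 30 -1 1.6 0;0 0 0 35 0 0 0;0 0 0 35 0 0 0;0 0 0 25 0 0 0;0 0 0 15 0 0 0;0 0 0 5 0 0 0;0 0 0 0 0 0 0;0 0 0 0 0 0 0"

```text
time: 19.25
position: [0.6304, -0.0842, 0.0186]
tool_rot: [-0.001, 0.707, 0.0, 0.707]
ft_force: [0.8, -0.1, 0.9]
grip_width: 0.0869
```

Emit:
play_rows:
  rows: "0 0 0 8 0 0 0;0 0 0 5 0 0 0;0 0 0 1 0 0 0;0 0 0 0 0 0 0;0 0 0 0 0 0 0;0 0 0 0 0 0 0"

```text
time: 19.75
position: [0.63, -0.085, 0.0043]
tool_rot: [-0.0, 0.707, 0.0, 0.707]
ft_force: [0.3, -0.5, -1.2]
grip_width: 0.0869
```

Emit:
play_rows:
  rows: "0 0 0 1 1.5 0 0;0 0 0 0 0 0 0;0 0 0 0 0 0 1;0 0 0 0 0 0 1;0 0 0 0 0 0 1;0 0 0 0 0 0 1;0 0 0 0 0 0 1;0 0 0 0 0 0 1"

```text
time: 20.42
position: [0.6297, -0.0833, 0.003]
tool_rot: [-0.0, 0.707, 0.0, 0.707]
ft_force: [-0.1, 0.8, -0.1]
grip_width: 0.0598
```

Emit:
play_rows:
  rows: "0 0 0 0 0 0 1;0 0 0 0 0 0 1;0 0 0 0 0 0 1;0 0 0 0 0 0 1"

```text
time: 20.75
position: [0.6297, -0.0833, 0.003]
tool_rot: [-0.0, 0.707, 0.0, 0.707]
ft_force: [-0.2, -0.4, -0.2]
grip_width: 0.0599
```

Emit:
play_rows:
  rows: "0 0 0 -5 0 0 1;0 0 0 -15 0 0 1;0 0 0 -25 0 0 1;0 0 0 -30 0 0 1;0 0 0 -30 10 0 1;0 0 0 -27 25 -4 1;0 0 0 0 35 -5 1;0 0 0 0 35 -5 1"

```text
time: 21.42
position: [0.6173, 0.0217, 0.138]
tool_rot: [0.0, 0.705, -0.001, 0.709]
ft_force: [1.1, 1.1, -1.1]
grip_width: 0.0602
```

Emit:
play_rows:
  rows: "0 0 0 0 35 -5 1;0 0 0 0 35 -5 1;0 0 0 0 35 -5 1;0 0 0 0 35 -5 1;0 0 0 0 35 -5 1;0 0 0 0 35 -5 1;0 0 0 0 35 -5 1;0 0 0 0 25 0 1"

```text
time: 22.08
position: [0.5787, 0.2947, 0.1352]
tool_rot: [-0.001, 0.708, 0.001, 0.707]
ft_force: [1.4, -0.2, -1.1]
grip_width: 0.0599
```

Emit:
play_rows:
  rows: "0 0 0 0 11 0 1;0 0 0 0 4 0 1;0 0 0 0 0 0 1;0 0 0 0 0 0 1;0 0 0 0 0 0 1;0 0 0 0 0 0 1;0 0 0 0 0 0 1;0 0 0 0 0 0 1"

```text
time: 22.75
position: [0.5808, 0.3057, 0.135]
tool_rot: [0.0, 0.707, -0.0, 0.707]
ft_force: [0.7, 0.1, -0.9]
grip_width: 0.06
```

Emit:
play_rows:
  rows: "0 0 0 3 1.2 -0.5 1;0 0 0 8 0 0 1;0 0 0 10 0 0 1;0 0 0 10 0 0 1;0 0 0 10 0 0 1;0 0 0 9 0 0 1;0 0 0 5 0 0 1;0 0 0 0 0 0 1"

```text
time: 23.42
position: [0.5788, 0.3075, 0.0778]
tool_rot: [-0.001, 0.708, -0.0, 0.706]
ft_force: [0.3, 0.1, -1.2]
grip_width: 0.0599
```

Emit:
play_rows:
  rows: "0 0 0 0 0 0 1;0 0 0 6 0 0 1;0 0 0 5 0 0 1;0 0 0 3 0 0 1;0 0 0 1 0 0 1;0 0 0 0 0 0 1;0 0 0 0 0 0 1;0 0 0 0 0 0 1"

```text
time: 24.08
position: [0.5803, 0.308, 0.0652]
tool_rot: [-0.0, 0.707, 0.0, 0.707]
ft_force: [0.1, -0.1, -1.1]
grip_width: 0.0601
```

Emit:
play_rows:
  rows: "0 0 0 1.5 -0.5 0 1;0 0 0 1.2 0 0 1;0 0 0 0 0 0 1;0 0 0 0 0 0 1"

```text
time: 24.42
position: [0.5799, 0.3073, 0.0622]
tool_rot: [-0.0, 0.707, 0.0, 0.707]
ft_force: [-0.1, 0.4, -0.2]
grip_width: 0.06
```

Emit:
play_rows:
  rows: "0 0 0 0 0 0 0.6;0 0 0 0 0 0 0.3;0 0 0 0 0 0 0;0 0 0 0 0 0 0;0 0 0 0 0 0 0;0 0 0 0 0 0 0;0 0 0 -10 0 0 0;0 0 0 -25 0 0 0"

```text
time: 25.08
position: [0.5774, 0.3064, 0.0946]
tool_rot: [-0.001, 0.71, -0.001, 0.704]
ft_force: [0.0, -0.3, -0.4]
grip_width: 0.0855
```

Emit:
play_rows:
  rows: "0 0 0 -35 0 0 0;0 0 0 -30 0 0 0;0 0 0 -10 0 0 0;0 0 0 0 0 0 0;0 0 0 0 0 0 0;0 0 0 0 0 0 0;0 0 0 0 0 0 0;0 0 0 0 0 0 0"

```text
time: 25.75
position: [0.5789, 0.3069, 0.1702]
tool_rot: [-0.001, 0.708, -0.0, 0.706]
ft_force: [0.6, 0.9, -0.6]
grip_width: 0.0871
```

```bash
python3 look.py .5803 .3072 m8 .030,.085 .0115,.085 .003,.097
```

```text
[0.57893093 0.3069443  0.17023399] 0.08705152756634113
318.4592952867494 242.90717702397995 mm/px 0.6211661297694793
```

View pics/m8.png

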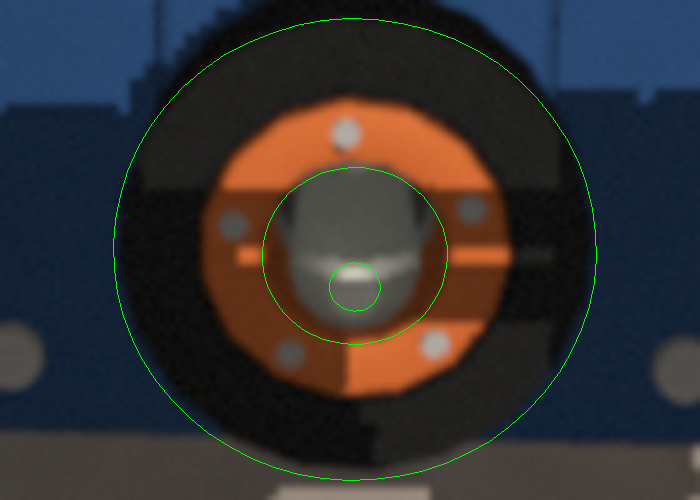

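Emit:
play_rows:
  rows: "0 0 0 0 -20 4 0;0 0 0 0 -35 8 0;0 0 0 0 -38 8 0;0 0 0 0 -38 8 0;0 0 0 0 -38 8 0;0 0 0 0 -30 6 0;0 0 0 0 -15 0 0;0 0 0 0 -2 0 0"

```text
time: 26.47
position: [0.6222, 0.0883, 0.1715]
tool_rot: [0.001, 0.708, -0.001, 0.707]
ft_force: [-0.3, 0.6, 0.9]
grip_width: 0.087
```

Emit:
play_rows:
  rows: "0 0 0 10 0 0 0;0 0 0 0 0 0 0;0 0 0 0 0 0 0;0 0 0 0 0 0 0;0 0 0 0 0 0 0;0 0 0 0 0 0 0"

```text
time: 26.97
position: [0.6221, 0.0925, 0.1624]
tool_rot: [-0.001, 0.707, 0.001, 0.707]
ft_force: [0.1, -0.2, 0.6]
grip_width: 0.087
```

```bash
python3 look.py .622 .0908 m9 .019,.028 .019,0
```

```text
[0.62211697 0.09250543 0.16244495] 0.08702295420899091
315.594819905355 225.8152565683896 mm/px 0.7361538210041152
```

View pics/m9.png

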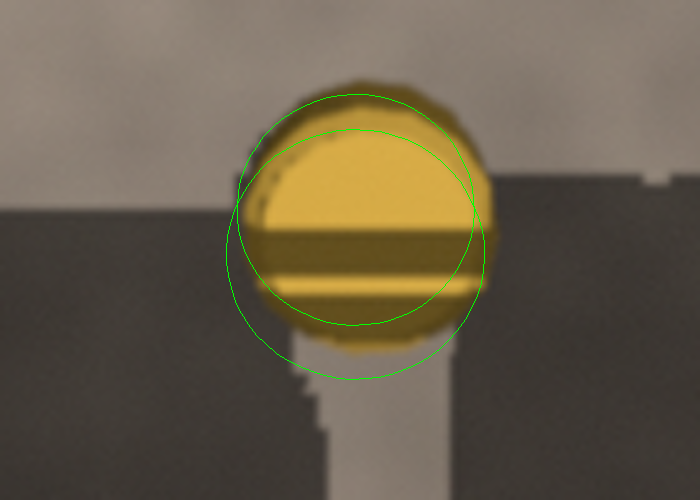

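Emit:
play_rows:
  rows: "0 0 0 30 0 1 0;0 0 0 35 0 0 0;0 0 0 35 0 0 0;0 0 0 25 0 0 0;0 0 0 15 0 0 0;0 0 0 5 0 0 0;0 0 0 0 0 0 0;0 0 0 0 0 0 0"

```text
time: 27.68
position: [0.6239, 0.0915, 0.018]
tool_rot: [-0.0, 0.707, 0.0, 0.708]
ft_force: [0.5, -0.7, 0.1]
grip_width: 0.0869
```

Emit:
play_rows:
  rows: "0 0 0 8 0 0 0;0 0 0 4 0 0 0;0 0 0 0 0 0 0;0 0 0 0 0 0 0;0 0 0 0 0 0 0;0 0 0 0 0 0 0"

```text
time: 28.18
position: [0.6234, 0.0914, 0.0057]
tool_rot: [-0.0, 0.707, 0.0, 0.707]
ft_force: [-0.2, -0.7, 0.5]
grip_width: 0.0868
```

Emit:
play_rows:
  rows: "0 0 0 1 1.2 0 0;0 0 0 0 0 0 0;0 0 0 0 0 0 1;0 0 0 0 0 0 1;0 0 0 0 0 0 1;0 0 0 0 0 0 1;0 0 0 0 0 0 1;0 0 0 0 0 0 1"
  squeeze: 20

```text
time: 28.85
position: [0.6232, 0.0926, 0.0043]
tool_rot: [-0.0, 0.707, 0.0, 0.707]
ft_force: [-1.0, -0.2, 0.2]
grip_width: 0.0552
```

Emit:
play_rows:
  rows: "0 0 0 0 0 0 1;0 0 0 0 0 0 1;0 0 0 0 0 0 1;0 0 0 0 0 0 1;0 0 0 0 0 0 1;0 0 0 0 0 0 1;0 0 0 0 0 0 1"

```text
time: 29.43
position: [0.6232, 0.0926, 0.0043]
tool_rot: [-0.0, 0.707, 0.0, 0.707]
ft_force: [0.6, -0.5, 0.0]
grip_width: 0.0374
```

Emit:
play_rows:
  rows: "0 0 0 -5 0 0 1;0 0 0 -15 0 0 1;0 0 0 -25 0 0 1;0 0 0 -30 0 0 1;0 0 0 -30 10 -3 1;0 0 0 -26 25 -6 1;0 0 0 0 35 -8 1;0 0 0 0 35 -8 1"

```text
time: 30.1
position: [0.5997, 0.1981, 0.1384]
tool_rot: [0.001, 0.705, -0.0, 0.709]
ft_force: [0.3, 0.3, -1.0]
grip_width: 0.0378
```

Emit:
play_rows:
  rows: "0 0 0 0 35 -8 1;0 0 0 0 35 -8 1;0 0 0 0 25 -2 1;0 0 0 0 12 0 1;0 0 0 0 2 0 1;0 0 0 0 0 0 1;0 0 0 0 0 0 1;0 0 0 0 0 0 1"

```text
time: 30.77
position: [0.5805, 0.3047, 0.1352]
tool_rot: [0.0, 0.707, -0.001, 0.707]
ft_force: [-0.2, 0.1, 0.5]
grip_width: 0.0372
```

Emit:
play_rows:
  rows: "0 0 0 0 0 0 1;0 0 0 0 0 0 1;0 0 0 0 0 0 1;0 0 0 0 0 0 1"

```text
time: 31.1
position: [0.5802, 0.306, 0.1353]
tool_rot: [0.0, 0.707, -0.0, 0.707]
ft_force: [-0.5, -0.1, 0.1]
grip_width: 0.0375
```

```bash
python3 - <<'E'
from h import *
p=readout.get_obs()["position"];print(p)
i=imaging.camera_info("wrist");w=imaging.camera("wrist");s=imaging.camera("side")
t=np.linspace(0,6.283,60)
def d(n,im,x,y,ww,hh,k,i=None):
    o=cv2.resize(im[y:y+hh,x:x+ww],None,fx=k,fy=k,interpolation=cv2.INTER_CUBIC)
    zc=p[2]-.0043
    for c,r,z,col in [((p[0],p[1]),.019,zc,(0,255,0)),((p[0],p[1]),.019,zc+.028,(0,255,0)),((.5803,.3072),.008,.087,(0,0,255)),((.5803,.3072),.003,.097,(0,0,255)),((.5803,.3072),.03,.085,(255,255,0))]:
        q=np.array([proj(n,(c[0]+r*np.cos(a),c[1]+r*np.sin(a),z),i) for a in t]);cv2.polylines(o,[((q-[x,y]+.5)*k).astype(int)[:,None]],True,col,1)
    return o
cv2.imwrite("pics/m10.png",np.hstack([d("side",s,250,90,70,90,5),d("wrist",w,230,210,150,150,3,i)]))
E
```

```text
[0.58023765 0.30597095 0.1352824 ]
```

View pics/m10.png

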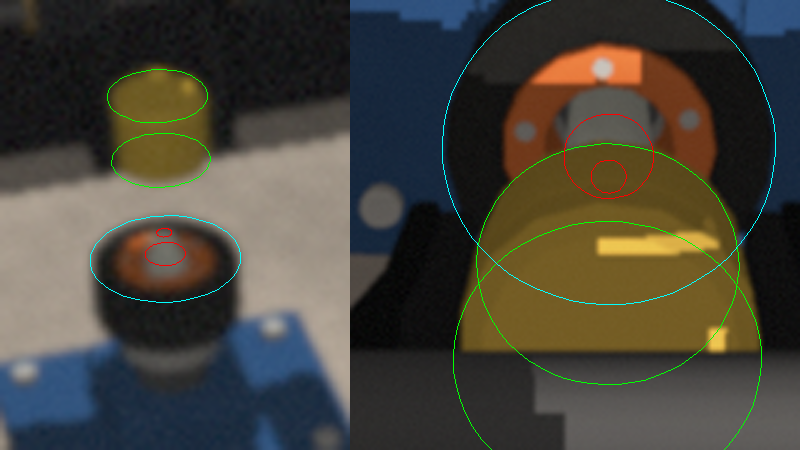

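Emit:
play_rows:
  rows: "0 0 0 5 1 0 1;0 0 0 7 0 0 1;0 0 0 8 0 0 1;0 0 0 8 0 0 1;0 0 0 7 0 0 1;0 0 0 4 0 0 1;0 0 0 1 0 0 1;0 0 0 0 0 0 1"

```text
time: 31.87
position: [0.5798, 0.3075, 0.0946]
tool_rot: [-0.0, 0.707, 0.0, 0.707]
ft_force: [0.9, -0.4, 0.9]
grip_width: 0.0374
```

Emit:
play_rows:
  rows: "0 0 0 0 0 0 1;0 0 0 2 0 0 1;0 0 0 1 0 0 1;0 0 0 0 0 0 1;0 0 0 0 0 0 1;0 0 0 0 0 0 1"

```text
time: 32.37
position: [0.5801, 0.3076, 0.0925]
tool_rot: [-0.0, 0.707, 0.0, 0.707]
ft_force: [0.2, 0.4, -0.9]
grip_width: 0.0373
```

Emit:
play_rows:
  rows: "0 0 0 1.5 0 0 1;0 0 0 1 0 0 1;0 0 0 0 0 0 1;0 0 0 0 0 0 1"

```text
time: 32.7
position: [0.5799, 0.3075, 0.0896]
tool_rot: [-0.0, 0.707, 0.0, 0.707]
ft_force: [0.1, -0.1, 0.5]
grip_width: 0.0373
```

Emit:
play_rows:
  rows: "0 0 0 0 0 0 0.6;0 0 0 0 0 0 0.3;0 0 0 0 0 0 0;0 0 0 0 0 0 0;0 0 0 0 0 0 0;0 0 0 0 0 0 0;0 0 0 -10 0 0 0;0 0 0 -25 0 0 0"

```text
time: 33.37
position: [0.5774, 0.3066, 0.122]
tool_rot: [-0.001, 0.71, -0.001, 0.704]
ft_force: [0.7, -0.1, -0.7]
grip_width: 0.0762
```

Emit:
play_rows:
  rows: "0 0 0 -35 0 0 0;0 0 0 -35 0 0 0;0 0 0 0 -30 0 0;0 0 0 0 -40 0 0;0 0 0 0 -40 0 0;0 0 0 0 -30 0 0;0 0 0 0 0 0 0;0 0 0 0 0 0 0"

```text
time: 34.03
position: [0.5805, 0.166, 0.1957]
tool_rot: [0.001, 0.707, -0.001, 0.707]
ft_force: [-0.1, -0.5, 0.6]
grip_width: 0.0872
```

```bash
python3 - <<'E'
from h import *
s=imaging.camera("side");T=imaging.camera("top")
t=np.linspace(0,6.283,60)
def d(n,im,x,y,ww,hh,k,C):
    o=cv2.resize(im[y:y+hh,x:x+ww],None,fx=k,fy=k,interpolation=cv2.INTER_CUBIC)
    for cx,cy,r,z in C:
        q=np.array([proj(n,(cx+r*np.cos(a),cy+r*np.sin(a),z)) for a in t]);cv2.polylines(o,[((q-[x,y]+.5)*k).astype(int)[:,None]],True,(0,255,0),1)
    return o
A=[(.5803,.3072,.019,.085),(.5803,.3072,.019,.113),(.5803,.3072,.03,.059)]
W=[(.5805,-.3055,.03,.03)]
cv2.imwrite("pics/m11.png",np.vstack([np.hstack([d("side",s,250,100,80,60,5,A),d("top",T,90,195,80,60,5,A)]),np.hstack([cv2.resize(d("side",s,320,360,200,120,2,W),(400,240)),d("top",T,400,160,200,120,2,W)])]))
E
```

```text
(no output)
```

View pics/m11.png

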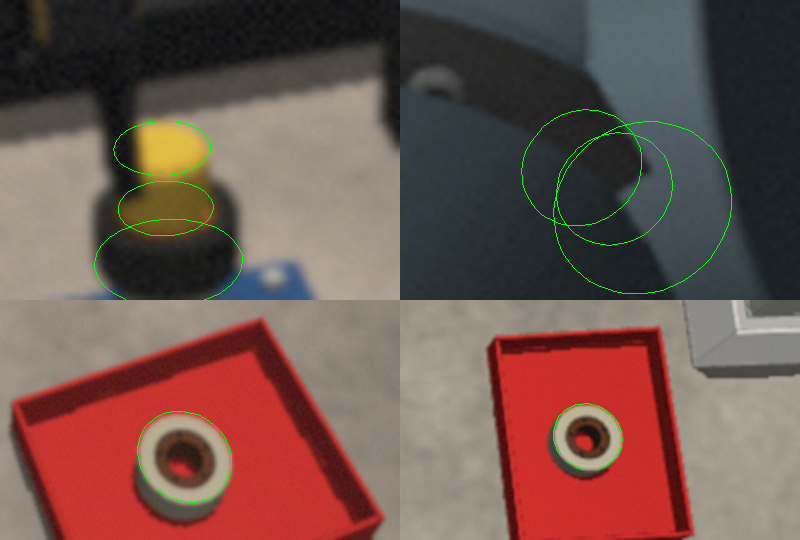

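Emit:
play_rows:
  rows: "0 0 0 0 -25 0 0;0 0 0 0 -38 0 0;0 0 0 0 -38 0 0;0 0 0 0 -38 0 0;0 0 0 0 -25 0 0;0 0 0 0 0 0 0;0 0 0 0 0 0 0;0 0 0 0 0 0 0"

```text
time: 34.8
position: [0.5803, 0.0052, 0.1948]
tool_rot: [-0.0, 0.707, 0.001, 0.707]
ft_force: [-0.3, 0.0, 0.3]
grip_width: 0.0868
```

```bash
python3 - <<'E'
from h import *
s=imaging.camera("side");T=imaging.camera("top")
t=np.linspace(0,6.283,60)
def d(n,im,x,y,ww,hh,k,C):
    o=cv2.resize(im[y:y+hh,x:x+ww],None,fx=k,fy=k,interpolation=cv2.INTER_CUBIC)
    for cx,cy,r,z in C:
        q=np.array([proj(n,(cx+r*np.cos(a),cy+r*np.sin(a),z)) for a in t]);cv2.polylines(o,[((q-[x,y]+.5)*k).astype(int)[:,None]],True,(0,255,0),1)
    return o
A=[(.5803,.3072,.019,.113)]
cv2.imwrite("pics/m12.png",np.vstack([np.hstack([d("side",s,250,110,80,60,5,A),d("top",T,90,195,80,60,5,A)]),cv2.resize(s[150:390,150:470],(800,600))[:300]]))
E
```

```text
(no output)
```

View pics/m12.png

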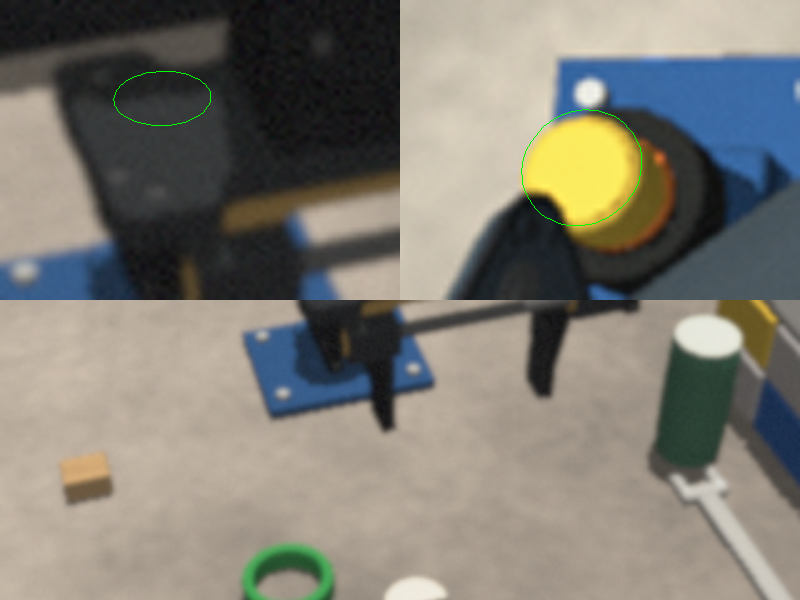

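```bash
python3 -c "
from rig import robot,readout
o=readout.get_obs();print(o['time'],abs(o['joint_velocities']).max());print(robot.hand_in())"
```

```text
34.9 0.0049851739906767575
the job is handed in; nothing more can be done
None
```

I changed the wheel and handed the job in at 34.9 s. The worn grey wheel lies flat in the red tray. The spacer, the new wheel and the hub cap went onto the axle in that order, and I released each one before fetching the next.

- **Worn wheel:** the side and top pictures both show it flat on the tray floor, about 1 mm or less from where I meant to put it.
- **Spacer:** it is seated, and its outline matches the expected position on the axle to about 1 pixel.
- **New wheel:** it is seated. The hub read about 1 mm off in y. I read a similar offset on the bench, so I put it down to a slightly recessed hub face.
- **Hub cap:** in the top and side pictures its top face matches the seated position and height, apart from the parts hidden by the fingers. I let go of it at the expected seating height.
- **Tape and tin:** I never gripped them or came close to them. I did not measure their final positions, but both show in the last side picture.

The last clean side view of the whole stack was blocked by the gripper, so the cap's height comes from the earlier, partly hidden side picture. At hand-in the gripper was open and clear of everything, with the arm at rest. The hand-in gives no verdict, so I can't confirm it passed.

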